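# Put the inhaler away in the swing-lid tablet box

## Robot

A 6-joint arm with a two-finger parallel gripper is mounted at the origin on the work surface. World frame = base frame: x ahead of the robot, y to its left, z up, the work surface at z = 0. Lengths are in mm, angles in rad, forces in N, time in s.
With the tool pointing down it reaches from about 350 to 775 mm from the base axis. Payload 7.3 kg.
Tool frame: the origin (TCP) lies at the very end of the fingers, on their centre line; the grasp point (between the pads) lies 19 mm behind it; z points along the fingers, y is the line along which they close (so a half turn about z gives the same grasp; the last joint's range is limited). The gripper opens to 92 mm and grips with 3 to 60 N. Pads are 19 mm wide; open, the fingers measure 130 mm over their backs; the gripper's body (75 mm by 190 mm) begins 47 mm behind the grasp point.
Start: joints at [1.158, 0.342, 1.524, -0, 1.275, -0.146], TCP at [138.399, 506.449, 226.741] pointing down, gripper open.
Joint ranges: [-2.53, 2.53], [-0.77, 2.02], [0.04, 2.7], [-1, 4.14], [0.28, 2.66], [-3.11, 3.11]. Speed limits (rad/s): [2.57, 2.57, 3.14, 3.14, 3.14, 3.14].

## Interface

Orientations are given as [roll, pitch, yaw] about the fixed x, y, z axes, in that order (R = Rz(yaw) Ry(pitch) Rx(roll)).
In Python, from plant import bot gives the robot as it stands.
- The arm moves only by the tool jog_arm, never from a script. Its argument "targets" is a list of rows, each an object with "xyz": the shift along the tool's x, y, z as a fraction of full scale, a list of three; "spin": the turn about the tool's z as a fraction of full scale. In form: [{"xyz": [x, y, z], "spin": spin}, ...]. A call has exactly 10 rows; each row shifts and turns the commanded pose from where the row before left it, along the tool's axes as they then stand; what a row does not reach is not made up. Full scale, the value 1, is 80 mm for a shift and 0.1 rad for a turn. A row lasts 1/8 s, in which the tool goes at most 62.5 mm and 10.7 degrees, less where a joint would pass 70% of its speed; a pose out of reach is approached as far as the arm can. A call with a number of a shift or a turn outside -1 to 1 is refused whole. A call with a gripper value outside its range is refused whole. "gripper" is the opening in per cent of the stroke, from 0 (shut) to 100 (fully open), set as the call begins (left out, the last holds). The fingers move at their own pace and stop on an object; the grip force is fixed at half the most. Time passes only in rows, so rows that do not move let the fingers close, or fill a call up. It gives the time, the measured TCP pose, the force, the opening and the grip force at its end, in the units of the state.
- bot.get_obs(): the state, without advancing time (a new reading comes with each control period).
- bot.capture(name): name is "side" or "top"; returns the picture (480x640x3 uint8, blue, green, red); there is no depth.
- bot.get_calibration(name): a dict with "vfov" (degrees; the focal length in pixels is half the picture's height over the tangent of half this angle, whatever the lens; pixels are square), "cx", "cy" (the principal point, pixels), "eye" and "rotation" of the camera in the world. Camera axes: x right, y down, z forward; pixel columns grow to the right and rows downward; lengths in mm; the calibration is good to about 2 mm. A picture is of the moment at which its call begins. get_calibration takes no time and is no camera call.
- bot.close_job(): hands the job in; it is judged then, once.
The state is a dict: "time": time; "joint_positions": joint angles; "dq": joint speeds; "tau": joint torques, N m; "tool_pos": TCP position; "tcp_rot": TCP orientation; "contact_force": force on the tool from outside, world axes, zero at the start; "moment": the same for the moment, N m; "grip_width": finger opening in mm; "finger_force": force on a finger pad.
Only numpy, scipy, OpenCV 4.12 (cv2) and the standard library are available. Lean on these libraries where they do the work, as an engineer would, in place of code of your own. Each camera call takes 0.05 s, during which the arm holds its last target. There are 200 camera calls.

## Task

Put the blue inhaler away in the green tablet box: push the flat lid round on its corner pin until the box stands open, lay the inhaler gently inside so that it lies flat on the floor of the box, and push the lid back round until it sits square on the box and covers the whole mouth. Leave the other things on the nightstand where they are.

Things in the scene. Friction and masses are not known exactly. Their poses are not given: they have to be found in the camera images.
- tablet_box: Green plastic open-topped tablet box, 120 (x) x 180 (y) x 48 mm high without lid; walls and floor 5 mm thick (inside 110 x 170 mm). Rubber feet hold it: it does not move. Origin: centre of its underside, on the table; x along its short side, away from the robot give or take its yaw; y along its long side, to the left; z up. The lid is pinned at its far right corner, (+48, -78) mm.
- lid (a joint): Angle (rad) of the lid about its pin. 0 = square on the box; grows anticlockwise from above: the free left end swings towards the robot, then right. At 1.6 the lid lies right of the box over the table, only a 27 mm strip of the box's right end still covered. No stop at 0: pushed too far it swings past (range -1.5 to 2.4). Friction (0.5 to 1 N at the free end) keeps it where it is left.
- box_pin (a point): Axis of the lid's steel pin at the lid's top face, 60.5 mm above the table; the pin head stands 6 mm higher. Its axes are the box's. From here, in the lid's own axes (the box axes turned by the lid angle), the lid spans x = -111 to +15 mm, y = -15 to +171 mm.
- lid_free_corner (a point): Corner of the lid farthest from the pin, at lid (-111, +171) mm, half-way up its edge. Lid: flat light-green plate with a white cross, 126 x 186 x 12 mm, 3 mm over the box all round; it turns level, underside 48.5 mm, top 60.5 mm above the table. A fingertip 50 to 58 mm above the table meets its edge and clears the box rim. Axes: the lid's own.
- inhaler_mid (a point): Blue asthma inhaler lying on its side, 91 mm long, 30 mm high, about 60 g. Point: half-way up (15 mm) in the straight sleeve, where to grip; there it is 31 mm wide along its y. Its x runs along the sleeve, which spans x = -50 to +18 mm from the point, the silver can on to +40; the capped mouthpiece, x = -51 to -22 mm, sticks out to y = +48 mm; z up.
- thermometer: Thermometer in its clear case with an orange end, 145 (x) x 34 x 20 mm high, lying flat. Origin: centre of its underside. To be left alone.
- pill_dispenser: Round white pill dispenser, 170 mm across, 63 mm high, with a grey dial and a blue flip cover. Origin: centre of its underside. To be left alone.
- cup: White ceramic cup with a handle, 82 mm across, 92 mm high, standing. Origin: centre of its underside. To be left alone.
- repellent: White mosquito repellent unit with a grille and a toggle switch, 48 x 78 x 100 mm high, standing. Origin: centre of its underside. To be left alone.
- key_holder: Steel key ring holder, base 100 mm across, post 150 mm high with two arms and hanging keys. Origin: centre of its underside. To be left alone.
Not all that is in view belongs to the job. Of the things that look like the part that bears inhaler_mid, the smallest one is meant.

How it is judged:
By the outcome, as a careful person would: the job done as asked, in the order asked, and still so for the second after the job is handed in, with the robot touching nothing.
It also fails if it takes over 64 s, if anything falls off the work surface, if the arm or the gripper's body presses on something with over 40 N, if the wrist force passes 120 N, or if a joint passes its speed limit or range.

## Working session

There is one attempt and no reset: what is moved stays moved. The work goes in short steps, Python scripts to look and compute and a tool call to move; the robot and the scene stay as the last step left them, time stands still between calls to the robot, and variables do not carry over. Pictures are saved under pics/ and viewed, at most 10 in all, crops included, and the job is handed in when it is done.

Besides the shell and the picture viewer there is one more tool, called after "Emit:" as a command line: name --argument value ..., lists and objects as JSON in quotes. jog_arm: Moves the arm, as the interface text tells. Shift numbers are shares of 80 mm and turn numbers shares of 0.1 rad, none past 1 either way. Its arguments: {"type":"object","properties":{"targets":{"type":"array","items":{"type":"object","properties":{"xyz":{"type":"array","items":{"type":"number"}},"spin":{"type":"number"}}}},"gripper":{"type":"number"}},"required":["targets"]}

```bash
mkdir -p pics; ls
cat > h.py <<'E'
import numpy as np, cv2
from plant import bot
def ray(n,px):
    c=bot.get_calibration(n); f=240/np.tan(np.radians(c["vfov"])/2)
    d=np.array([(px[0]-c["cx"])/f,(px[1]-c["cy"])/f,1.]); 
    return np.array(c["eye"],float),np.array(c["rotation"])@d
def onz(n,px,z):
    e,d=ray(n,px); return (e+d*(z-e[2])/d[2]).round(1)
E
python3 - <<'E'
from h import *
for n in("top","side"):
    print(bot.get_calibration(n)); cv2.imwrite(f"pics/{n}0.png",bot.capture(n))
print(bot.get_obs())
E
```

```text
pics
{'vfov': 49.382230757892984, 'cx': 323.6922982364929, 'cy': 243.94771474288063, 'eye': array([ 451.87301984,  -18.31648194, 1622.70765664]), 'rotation': array([-3.07350722, -0.01413651, -1.54368011])}
{'vfov': 51.06111167549581, 'cx': 321.3692241714957, 'cy': 238.42391184490978, 'eye': array([  67.01399301, -864.03904288, 1079.11347634]), 'rotation': array([-2.36668836,  0.01311386, -0.56287816])}
{'time': 0.1, 'joint_positions': array([ 1.15802251e+00,  3.42637389e-01,  1.52489549e+00, -1.15449912e-05,
        1.27537631e+00, -1.45962789e-01]), 'dq': array([-7.21395391e-04, -2.21550075e-03, -2.86422587e-03,  8.13777006e-05,
        4.64701601e-04, -9.00592409e-04]), 'tau': array([ 1.07638174e-03, -4.32008708e+01, -2.44687110e+01,  7.16805551e-02,
        5.27961587e-02, -3.10336077e-05]), 'tool_pos': array([138.24321429, 506.11494797, 226.13165101]), 'tcp_rot': array([-3.14028851e+00, -1.80560755e-04,  2.87478488e+00]), 'contact_force': array([-0.41917489, -0.03354791,  0.46027055]), 'moment': array([-0.0453718 , -0.03561551,  0.00325496]), 'finger_force': 0.0, 'grip_width': 91.74073996517093}
```

View pics/top0.png

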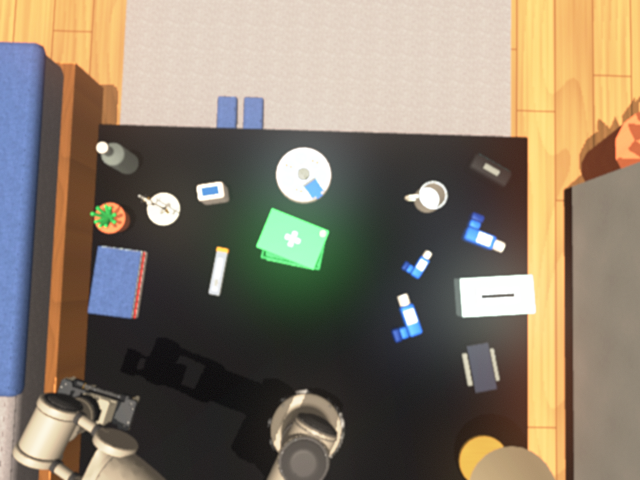

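View pics/side0.png

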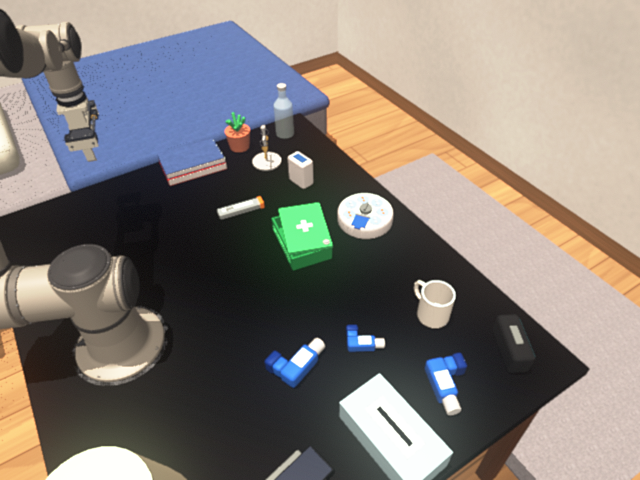

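The three blue inhalers in the top view are A (418,265), B (409,318) and C (484,233). A looks clearly the smallest, so it is the one meant. The lid starts at a slightly negative angle. Next I confirm this in a crop and measure.

```bash
cat > h.py <<'E'
import numpy as np, cv2
from scipy.spatial.transform import Rotation as R
from plant import bot
def ray(n,px):
    c=bot.get_calibration(n); f=240/np.tan(np.radians(c["vfov"])/2)
    d=np.array([(px[0]-c["cx"])/f,(px[1]-c["cy"])/f,1.])
    return np.array(c["eye"],float),R.from_euler("xyz",c["rotation"]).apply(d)
def onz(n,px,z):
    e,d=ray(n,px); return (e+d*(z-e[2])/d[2])[:2].round(1)
def proj(n,p):
    c=bot.get_calibration(n); f=240/np.tan(np.radians(c["vfov"])/2)
    q=R.from_euler("xyz",c["rotation"]).inv().apply(np.array(p,float)-c["eye"])
    return (q[:2]/q[2]*f+[c["cx"],c["cy"]]).round(1)
E
python3 - <<'E'
from h import *
im=cv2.imread("pics/top0.png"); h=cv2.cvtColor(im,cv2.COLOR_BGR2HSV)
print(proj("top",[0,0,0]), proj("side",[0,0,0]), proj("side",bot.get_obs()["tool_pos"]))
m=cv2.inRange(h,(100,130,90),(125,255,255))
n,l,s,c=cv2.connectedComponentsWithStats(m)
for i in range(1,n):
    if s[i,4]>20 and 380<c[i][0]<520: print("blue",s[i],c[i].round(1),onz("top",c[i],20))
a=cv2.resize(im[190:350,370:530],(560,560),interpolation=cv2.INTER_CUBIC)[:,:]
b=cv2.resize(im[195:285,245:345],(620,558),interpolation=cv2.INTER_CUBIC)
cv2.imwrite("pics/inh.png",a); cv2.imwrite("pics/box.png",b)
E
```

```text
[306.1 428.2] [120.9 343.2] [ 93.2 151.2]
blue [463 213  33  37 409] [474.5 229.6] [ 619.4 -503.6]
blue [401 256  23  23 219] [411.8 269.1] [ 492.  -310.8]
blue [391 303  32  40 461] [405.9 328.3] [ 311.  -295.9]
```

View pics/inh.png

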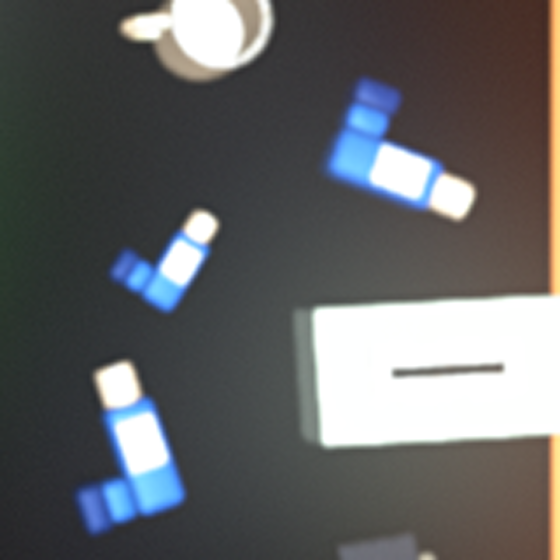

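View pics/box.png

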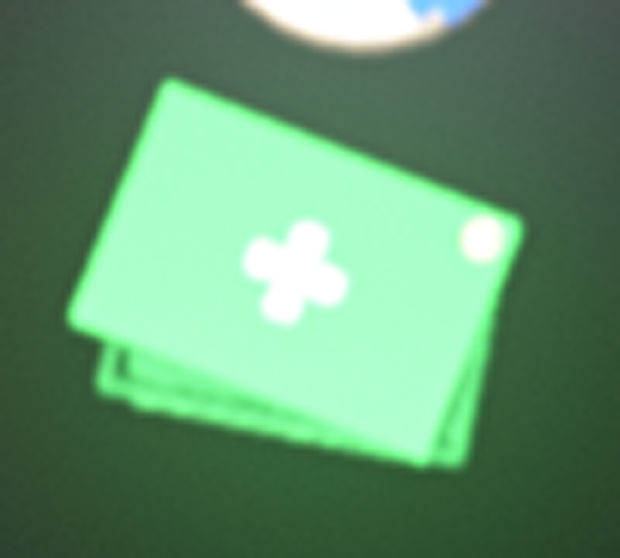

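Crop shows A (sleeve from (160,305) to (205,215) in the crop) clearly smallest. Box crop: pin at crop (482,240), lid turned clockwise, box near edge (100,390)–(465,465).

Run:
```python
from h import *
S=lambda p:(p[0]/6.2+245-.42,p[1]/6.2+195-.42)
pin=onz("top",S((482,240)),66); print("pin",pin)
L=[onz("top",S(p),60.5) for p in((170,80),(524,217),(68,323),(430,467))]
print("lid TL TR BL BR",L)
v=L[0]-L[1]+L[2]-L[3]; print("lid world yaw",np.arctan2(-v[0],v[1]))
a=onz("top",S((98,392)),48);b=onz("top",S((467,468)),48); v=a-b
y=np.arctan2(-v[0],v[1]);print("box near corners",a,b,np.hypot(*v),"yaw",y)
r=lambda t:np.array([[np.cos(t),-np.sin(t)],[np.sin(t),np.cos(t)]])
print("pin from box",a-r(y)@[-60,90]+r(y)@[48,-78], b-r(y)@[-60,-90]+r(y)@[48,-78])
v=L[0]-L[1]
# inhaler: both views, blue+can masks; ends of sleeve axis
q=lambda p:(p[0]/3.5+370-.36,p[1]/3.5+190-.36)
tip,end,mp=[onz("top",q(p),15) for p in((207,215),(162,303),(114,264))]
print("can tip, sleeve end, mouthpiece",tip,end,mp,np.hypot(*(tip-end)))
im=cv2.imread("pics/top0.png");h=cv2.cvtColor(im,cv2.COLOR_BGR2HSV)
g=im[240:290,395:440].max(2)>130
n,l,s,c=cv2.connectedComponentsWithStats(g.astype(np.uint8))
i=1+np.argmax(s[1:,4]); ys,xs=np.where(l==i); print(s[i])
P=np.array([onz("top",(x+395,y+240),28) for x,y in zip(xs,ys)])
for t in (-1.0,-.9,-.8,-.7,-.6,-.5,-.4,-.3):
    Q=P@r(t); print(t,np.ptp(Q,0).round(1),Q.min(0),Q.max(0))
```

```text
pin [590.4 -32.5]
lid TL TR BL BR [array([664.6, 121. ]), array([602.7, -52.6]), array([545.1, 166.2]), array([480.4, -10.5])]
lid world yaw -0.3467983933480539
box near corners [512.6 151.9] [480.7 -28.4] 183.10024576717532 yaw -0.17511512482083408
pin from box [589.67908824 -32.34661233] [589.13895876 -35.39944446]
can tip, sleeve end, mouthpiece [ 549.1 -363.6] [ 470.4 -324.9] [ 503.6 -282. ] 87.70051311138386
[  7  10  30  29 411]
-1.0 [102.1  63.7] [502.12439272 211.98778949] [604.25184943 275.73716623]
-0.9 [101.2  64.5] [526.06118487 157.9508362 ] [627.24186436 222.4798854 ]
-0.8 [99.2 64.7] [544.74174756 102.33569037] [643.96468591 166.99965911]
-0.7 [97.1 64.5] [557.46101153  45.69804016] [654.55067693 110.14827915]
-0.6 [95.1 63.7] [563.66796412 -11.39620977] [658.7302977   52.33001776]
-0.5 [94.5 66. ] [561.80404081 -71.21631078] [656.32810308  -5.25221257]
-0.4 [93.8 70.5] [ 553.81339091 -132.95151721] [647.62477818 -62.42633897]
-0.3 [93.4 74.9] [ 539.43432286 -193.83781612] [ 632.87804947 -118.97672202]
```

```bash
cat >> h.py <<'E'
r2=lambda t:np.array([[np.cos(t),-np.sin(t)],[np.sin(t),np.cos(t)]])
PIN=np.array([590,-33.]); BY=-.175; BOX=PIN-r2(BY)@[48,-78]
def pose():
    o=bot.get_obs(); return np.array(o["tool_pos"]),R.from_euler("xyz",o["tcp_rot"]).as_euler("xyz")[2]
def plan(p,yaw,q,qyaw,n):
    "constant row (x,y,z,spin) that takes the tool from p,yaw to q,qyaw in n rows"
    dy=(qyaw-yaw)/n; A=sum(r2(yaw+i*dy)@np.diag([1,-1]) for i in range(n))
    s=np.linalg.solve(A,np.array(q[:2])-p[:2])
    row=np.r_[s/80,-(q[2]-p[2])/80/n,-dy/.1]; print(n,"rows:",row.round(3)); return row
E
python3 - <<'E'
from h import *
im=cv2.imread("pics/top0.png")
m=(im.min(2)>120).astype(np.uint8)[140:210,265:345]
cs=max(cv2.findContours(m,0,2)[0],key=cv2.contourArea); (x,y),rr=cv2.minEnclosingCircle(cs)
D=onz("top",(x+265,y+140),63); print("dispenser",D,rr)
# tissue box: top-left edge in top view, matching corners in side view
from itertools import product
for h in (40,60,80,100): print(h,onz("top",(459,278),h),onz("top",(460,316),h),"side",onz("side",(381,375),h),onz("side",(340,405),h))
p,y=pose(); ly=-.347
q=PIN+r2(ly)@[40,165]; print(q,y,"disp dist",np.hypot(*(q-D)))
plan(p,y,[*q,200],ly+np.pi,15)
E
```

```text
dispenser [766.7  30.2] 28.45153045654297
40 [ 468.3 -451.4] [ 353.8 -455.5] side [ 479.9 -439.2] [ 360.9 -448.9]
60 [ 468.1 -445.9] [ 355. -450.] side [ 471.9 -447.4] [ 355.3 -456.9]
80 [ 467.9 -440.4] [ 356.3 -444.4] side [ 464.  -455.5] [ 349.6 -464.9]
100 [ 467.7 -435. ] [ 357.5 -438.9] side [ 456.1 -463.7] [ 344.  -472.9]
[683.72878194 108.56240828] 2.8747848794611057 disp dist 114.1266404391521
15 rows: [-0.533 -0.18   0.022  0.053]
```

Emit:
jog_arm --gripper 0 --targets '[{"xyz":[-0.53,-0.18,0.02],"spin":0.05},{"xyz":[-0.53,-0.18,0.02],"spin":0.05},{"xyz":[-0.53,-0.18,0.02],"spin":0.05},{"xyz":[-0.53,-0.18,0.02],"spin":0.05},{"xyz":[-0.53,-0.18,0.02],"spin":0.05},{"xyz":[-0.53,-0.18,0.02],"spin":0.05},{"xyz":[-0.53,-0.18,0.02],"spin":0.05},{"xyz":[-0.53,-0.18,0.02],"spin":0.05},{"xyz":[-0.53,-0.18,0.02],"spin":0.05},{"xyz":[-0.53,-0.18,0.02],"spin":0.05}]'

```text
time: 1.35
tool_pos: [504.5, 246.4, 210.3]
tcp_rot: [-3.141, -0.001, 2.825]
contact_force: [-0.2, 0.1, -0.5]
grip_width: 0.9
finger_force: 0.0
```

Emit:
jog_arm --targets '[{"xyz":[-0.53,-0.18,0.02],"spin":0.05},{"xyz":[-0.53,-0.18,0.02],"spin":0.05},{"xyz":[-0.53,-0.18,0.02],"spin":0.05},{"xyz":[-0.53,-0.18,0.02],"spin":0.05},{"xyz":[-0.5,-0.18,0.02],"spin":0.05},{"xyz":[0,0,0.2],"spin":0},{"xyz":[0,0,0.2],"spin":0},{"xyz":[0,0,0.2],"spin":0},{"xyz":[0,0,0],"spin":0},{"xyz":[0,0,0],"spin":0}]'

```text
time: 2.6
tool_pos: [679.1, 112.7, 155.4]
tcp_rot: [3.141, 0.001, 2.801]
contact_force: [0.4, -0.5, -0.3]
grip_width: -0.1
finger_force: 0.0
```

Run:
```python
from h import *
p,y=pose(); ly=-.347; print(p,y,bot.get_obs()["grip_width"])
q=PIN+r2(ly)@[40,165]; plan(p,y,[*q,54],ly+np.pi,5)
```

```text
[679.06367146 112.65497358 155.36010941] 2.8005872344849907 -0.08484998806243506
5 rows: [-0.014 -0.006  0.253  0.012]
```

Emit:
jog_arm --targets '[{"xyz":[-0.07,-0.03,0.25],"spin":0},{"xyz":[0,0,0.25],"spin":0},{"xyz":[0,0,0.25],"spin":0},{"xyz":[0,0,0.25],"spin":0},{"xyz":[0,0,0.26],"spin":0},{"xyz":[0,0,0],"spin":0},{"xyz":[0.1,0,0],"spin":0},{"xyz":[0.1,0,0],"spin":0},{"xyz":[0.1,0.01,0],"spin":-0.5},{"xyz":[0.1,0.01,0],"spin":-0.5}]'

```text
time: 3.85
tool_pos: [653.7, 120.3, 55.0]
tcp_rot: [3.141, 0.002, 2.902]
contact_force: [0.8, 0.4, -0.2]
grip_width: 0.3
finger_force: 0.3
```

Emit:
jog_arm --targets '[{"xyz":[0.21,0.02,0],"spin":-1},{"xyz":[0.21,0.02,0],"spin":-1},{"xyz":[0.21,0.02,0],"spin":-1},{"xyz":[0.21,0.02,0],"spin":-1},{"xyz":[0,0,0],"spin":0},{"xyz":[0,0,0],"spin":0},{"xyz":[0,0,0],"spin":0},{"xyz":[0,0,0],"spin":0},{"xyz":[0,0,0],"spin":0},{"xyz":[0,0,0],"spin":0}]'

```text
time: 5.1
tool_pos: [587.9, 132.2, 53.8]
tcp_rot: [3.141, -0.0, -2.984]
contact_force: [0.0, 0.4, -0.8]
grip_width: 0.4
finger_force: 0.0
```

Run:
```python
from h import *
p,y=pose(); print(p,y,bot.get_obs()["contact_force"], "tcp in lid axes if face-on:",r2(y-np.pi).T@(p[:2]-PIN))
cv2.imwrite("pics/t1.png",cv2.resize(bot.capture("top")[150:310,200:400],(750,600)))
```

```text
[587.89221021 132.2138657   53.8382811 ] -2.9836131389354548 [ 0.01933798  0.42086129 -0.84143593] tcp in lid axes if face-on: [ 23.91043294 163.48808946]
```

View pics/t1.png

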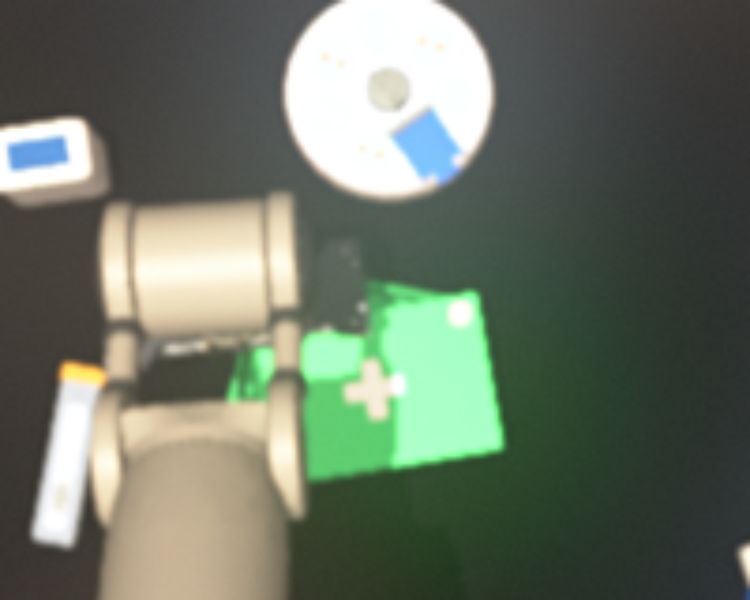

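The lid follows the finger: the pin is at (460,313) in the crop and the lid has turned to about +0.33. I keep going round the arc.

Emit:
jog_arm --targets '[{"xyz":[0.21,0.02,0],"spin":-1},{"xyz":[0.21,0.02,0],"spin":-1},{"xyz":[0.21,0.02,0],"spin":-1},{"xyz":[0.21,0.02,0],"spin":-1},{"xyz":[0.21,0.02,0],"spin":-1},{"xyz":[0.21,0.02,0],"spin":-1},{"xyz":[0.21,0.02,0],"spin":-1},{"xyz":[0.21,0.02,0],"spin":-1},{"xyz":[0.21,0.02,0],"spin":-1},{"xyz":[0,0,0],"spin":0}]'

```text
time: 6.4
tool_pos: [456.1, 66.2, 54.1]
tcp_rot: [3.141, -0.0, -2.085]
contact_force: [-0.5, 0.0, -0.0]
grip_width: 0.5
finger_force: 0.0
```

Run:
```python
from h import *
p,y=pose(); print(p,y,bot.get_obs()["joint_positions"], "tcp in lid axes if face-on:",r2(y-np.pi).T@(p[:2]-PIN),"lid",(y-np.pi-BY)%(2*np.pi))
```

```text
[456.11101701  66.19238343  54.07841928] -2.0854912753217363 [-2.24688824e-02  4.57614573e-01  1.91383931e+00  1.04373368e-04
  7.70288304e-01 -2.64944150e+00] tcp in lid axes if face-on: [ 20.43186733 165.37208801] lid 1.2311013782680567
```

Emit:
jog_arm --targets '[{"xyz":[0.21,0.02,0],"spin":-1},{"xyz":[0.21,0.02,0],"spin":-1},{"xyz":[0.21,0.01,0],"spin":-1},{"xyz":[0.22,-0.02,0],"spin":0},{"xyz":[0.06,-0.01,0],"spin":0},{"xyz":[0,0,0],"spin":0},{"xyz":[-0.3,0,0],"spin":0},{"xyz":[0,0,-0.5],"spin":0.5},{"xyz":[0,0,-0.5],"spin":1},{"xyz":[0,0,-0.5],"spin":1}]'

```text
time: 7.65
tool_pos: [435.6, 24.7, 175.2]
tcp_rot: [-3.141, -0.001, -2.037]
contact_force: [0.9, 0.0, -0.1]
grip_width: 0.1
finger_force: 0.0
```

Run:
```python
from h import *
p,y=pose(); print(p,y,bot.get_obs()["joint_positions"].round(2))
iy=-.457; q=[514.5,-346.5,150]
plan(p,y%(2*np.pi),q,iy+np.pi,18)
plan(p,y%(2*np.pi),q,iy+np.pi,20)
```

```text
[435.58707223  24.6974716  175.21682348] -2.0370440344888157 [-0.12  0.24  1.83 -0.    1.07 -2.79]
18 rows: [ 0.046 -0.289  0.018  0.868]
20 rows: [ 0.04  -0.26   0.016  0.781]
```

Emit:
jog_arm --gripper 75 --targets '[{"xyz":[0.04,-0.26,0.01],"spin":0.78},{"xyz":[0.04,-0.26,0.01],"spin":0.78},{"xyz":[0.04,-0.26,0.01],"spin":0.78},{"xyz":[0.04,-0.26,0.01],"spin":0.78},{"xyz":[0.04,-0.26,0.01],"spin":0.78},{"xyz":[0.04,-0.26,0.01],"spin":0.78},{"xyz":[0.04,-0.26,0.01],"spin":0.78},{"xyz":[0.04,-0.26,0.01],"spin":0.78},{"xyz":[0.04,-0.26,0.01],"spin":0.78},{"xyz":[0.04,-0.26,0.01],"spin":0.78}]'

```text
time: 8.9
tool_pos: [552.7, -144.8, 165.8]
tcp_rot: [-3.141, -0.0, -2.816]
contact_force: [-0.3, 0.6, -0.9]
grip_width: 68.8
finger_force: 0.0
```

Emit:
jog_arm --targets '[{"xyz":[0.04,-0.26,0.02],"spin":0.78},{"xyz":[0.04,-0.26,0.02],"spin":0.78},{"xyz":[0.04,-0.26,0.02],"spin":0.78},{"xyz":[0.04,-0.26,0.02],"spin":0.78},{"xyz":[0.04,-0.26,0.02],"spin":0.78},{"xyz":[0.04,-0.26,0.02],"spin":0.78},{"xyz":[0.04,-0.26,0.02],"spin":0.78},{"xyz":[0.04,-0.26,0.02],"spin":0.78},{"xyz":[0.04,-0.26,0.02],"spin":0.78},{"xyz":[0.04,-0.26,0.02],"spin":0.78}]'

```text
time: 10.15
tool_pos: [516.6, -347.0, 149.9]
tcp_rot: [-3.141, 0.0, 2.687]
contact_force: [-0.3, 1.1, -0.9]
grip_width: 68.8
finger_force: 0.0
```

Run:
```python
from h import *
p,y=pose(); print(p,y,bot.get_obs()["grip_width"])
plan(p,y%(2*np.pi),[514.5,-346.5,8],-.457+np.pi,7)
t=cv2.resize(bot.capture("top")[190:310,250:450],(800,480)); cv2.imwrite("pics/t2.png",t)
```

```text
[ 516.55158124 -346.95175109  149.93886061] 2.6867355501496397 68.8056415954131
7 rows: [ 0.004 -0.001  0.253  0.003]
```

View pics/t2.png

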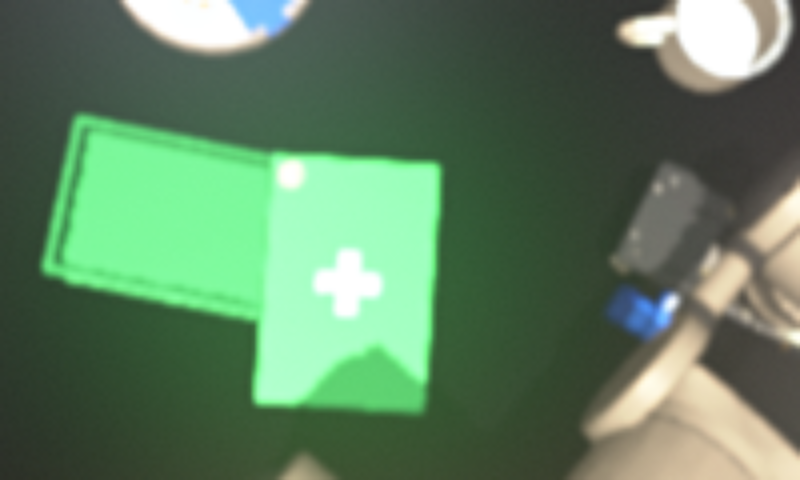

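The box is open: the rim shows left at (80,118)–(45,272) in the crop, and the lid lies right of it at about 1.68. I descend on the inhaler.

Emit:
jog_arm --targets '[{"xyz":[0.03,0,0.3],"spin":0},{"xyz":[0,0,0.3],"spin":0},{"xyz":[0,0,0.3],"spin":0},{"xyz":[0,0,0.3],"spin":0},{"xyz":[0,0,0.25],"spin":0},{"xyz":[0,0,0.2],"spin":0},{"xyz":[0,0,0.12],"spin":0},{"xyz":[0,0,0],"spin":0},{"xyz":[0,0,0],"spin":0},{"xyz":[0,0,0],"spin":0}]'

```text
time: 11.45
tool_pos: [514.3, -346.5, 9.4]
tcp_rot: [-3.14, 0.002, 2.689]
contact_force: [-0.6, -0.4, -0.2]
grip_width: 68.8
finger_force: 0.0
```

Emit:
jog_arm --gripper 0 --targets '[{"xyz":[0,0,0],"spin":0},{"xyz":[0,0,0],"spin":0},{"xyz":[0,0,0],"spin":0},{"xyz":[0,0,0],"spin":0},{"xyz":[0,0,0],"spin":0},{"xyz":[0,0,0],"spin":0},{"xyz":[0,0,0],"spin":0},{"xyz":[0,0,0],"spin":0},{"xyz":[0,0,0],"spin":0},{"xyz":[0,0,0],"spin":0}]'

```text
time: 12.7
tool_pos: [513.9, -346.1, 8.6]
tcp_rot: [-3.141, 0.0, 2.689]
contact_force: [0.6, -0.2, 0.1]
grip_width: 31.8
finger_force: 28.5
```

Emit:
jog_arm --targets '[{"xyz":[0,0,-0.1],"spin":0},{"xyz":[0,0,-0.2],"spin":0},{"xyz":[0,0,-0.3],"spin":0},{"xyz":[0,0,-0.3],"spin":0},{"xyz":[0,0,-0.3],"spin":0},{"xyz":[0,0,-0.3],"spin":0},{"xyz":[0,0,-0.25],"spin":0},{"xyz":[0,0,-0.1],"spin":0},{"xyz":[0,0,0],"spin":0},{"xyz":[0,0,0],"spin":0}]'

```text
time: 13.95
tool_pos: [513.5, -345.7, 155.8]
tcp_rot: [-3.141, -0.001, 2.689]
contact_force: [-0.1, 0.2, -0.8]
grip_width: 31.9
finger_force: 28.5
```

Run:
```python
from h import *
p,y=pose(); print(p,y,bot.get_obs()["grip_width"],BOX)
plan(p,y%(2*np.pi),[*(BOX+r2(BY)@[-6,12]),140],BY+np.pi/2,19)
# lid angle & box check from t2 crop
S=lambda q:(q[0]/4+250-.375,q[1]/4+190-.375)
for n,q,z in(("box far-left",(78,115),48),("box near-left",(43,273),48),("lid TR",(442,161),60.5),("lid BR",(427,413),60.5),("pin",(291,174),66)): print(n,onz("top",S(q),z))
for n,q in(("fl",(60,90)),("nl",(-60,90))): print(n,BOX+r2(BY)@q)
i=bot.capture("side"); cv2.imwrite("pics/s3.png",cv2.resize(i[100:400,200:480],(560,600)))
```

```text
[ 513.53820519 -345.69240977  155.79277542] 2.6892181635693913 31.87828220897733 [556.31356086  52.16586064]
19 rows: [0.24  0.165 0.01  0.681]
box far-left [632.8 129.7]
box near-left [512.4 151.9]
lid TR [ 604.5 -145.9]
lid BR [ 415.4 -139. ]
pin [590.9 -32.6]
fl [631.06688558 130.34476088]
nl [512.89970091 151.2377374 ]
```

View pics/s3.png

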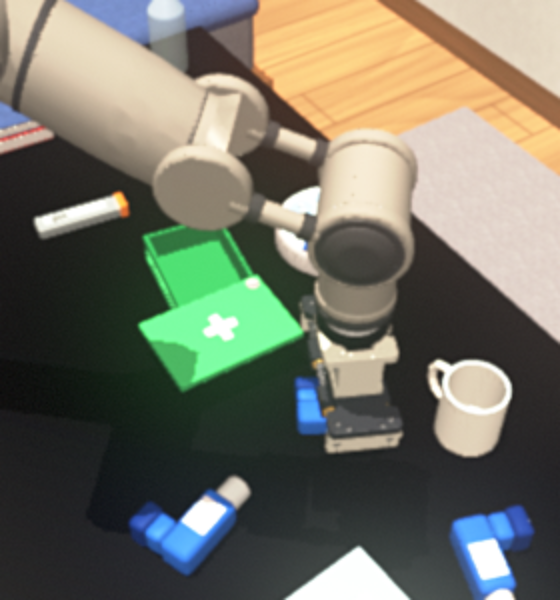

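The inhaler is held (blue mouthpiece at (308,405) in the crop), grip 31.9 mm. Carrying it over the box.

Emit:
jog_arm --targets '[{"xyz":[0.23,0.16,0],"spin":0.65},{"xyz":[0.23,0.16,0],"spin":0.65},{"xyz":[0.23,0.16,0],"spin":0.65},{"xyz":[0.23,0.16,0],"spin":0.65},{"xyz":[0.23,0.16,0],"spin":0.65},{"xyz":[0.23,0.16,0],"spin":0.65},{"xyz":[0.23,0.16,0],"spin":0.65},{"xyz":[0.23,0.16,0],"spin":0.65},{"xyz":[0.23,0.16,0],"spin":0.65},{"xyz":[0.23,0.16,0],"spin":0.65}]'

```text
time: 15.25
tool_pos: [465.9, -130.1, 155.8]
tcp_rot: [-3.14, -0.0, 2.037]
contact_force: [0.1, 0.0, -0.8]
grip_width: 31.9
finger_force: 28.5
```

Emit:
jog_arm --targets '[{"xyz":[0.23,0.16,0],"spin":0.65},{"xyz":[0.23,0.16,0],"spin":0.65},{"xyz":[0.23,0.16,0],"spin":0.65},{"xyz":[0.23,0.16,0],"spin":0.65},{"xyz":[0.23,0.16,0],"spin":0.65},{"xyz":[0.23,0.16,0],"spin":0.65},{"xyz":[0.23,0.16,0],"spin":0.65},{"xyz":[0.23,0.16,0],"spin":0.65},{"xyz":[0.23,0.16,0],"spin":0.65},{"xyz":[0.2,0.14,0],"spin":0.6}]'

```text
time: 16.5
tool_pos: [556.6, 67.6, 155.4]
tcp_rot: [-3.14, 0.001, 1.393]
contact_force: [-0.3, -0.2, -0.6]
grip_width: 32.0
finger_force: 28.5
```

Run:
```python
from h import *
p,y=pose(); print(p,y,bot.get_obs()["grip_width"])
plan(p,y%(2*np.pi),[*(BOX+r2(BY)@[-6,12]),70],BY+np.pi/2,1)
```

```text
[556.61242129  67.57939788 155.42055079] 1.3925199530952073 31.98757780845417
1 rows: [-0.041 -0.045  1.068 -0.033]
```

Emit:
jog_arm --targets '[{"xyz":[-0.04,-0.045,0.2],"spin":-0.03},{"xyz":[0,0,0.3],"spin":0},{"xyz":[0,0,0.3],"spin":0},{"xyz":[0,0,0.25],"spin":0},{"xyz":[0,0,0.2],"spin":0},{"xyz":[0,0,0.2],"spin":0},{"xyz":[0,0,0.15],"spin":0},{"xyz":[0,0,0.05],"spin":0},{"xyz":[0,0,0],"spin":0},{"xyz":[0,0,0],"spin":0}]'

```text
time: 17.75
tool_pos: [552.9, 64.2, 24.8]
tcp_rot: [3.14, 0.001, 1.397]
contact_force: [0.1, 1.1, -1.1]
grip_width: 31.9
finger_force: 28.5
```

Run:
```python
from h import *
p,y=pose(); print(p,y,bot.get_obs()["contact_force"],r2(BY).T@(p[:2]-BOX))
```

```text
[552.90642782  64.23240026  24.80999584] 1.3973518905970206 [ 0.06057615  1.08395325 -1.14839365] [-5.45597707 11.28903221]
```

Lower about 11 mm slowly.

Emit:
jog_arm --targets '[{"xyz":[0,0,0.04],"spin":0},{"xyz":[0,0,0.04],"spin":0},{"xyz":[0,0,0.02],"spin":0},{"xyz":[0,0,0.02],"spin":0},{"xyz":[0,0,0.01],"spin":0},{"xyz":[0,0,0.01],"spin":0},{"xyz":[0,0,0],"spin":0},{"xyz":[0,0,0],"spin":0},{"xyz":[0,0,0],"spin":0},{"xyz":[0,0,0],"spin":0}]'

```text
time: 19.0
tool_pos: [552.4, 64.2, 13.6]
tcp_rot: [3.141, 0.001, 1.397]
contact_force: [-2.7, -1.0, 6.0]
grip_width: 32.1
finger_force: 28.6
```

Emit:
jog_arm --gripper 48 --targets '[{"xyz":[0,0,0],"spin":0},{"xyz":[0,0,0],"spin":0},{"xyz":[0,0,0],"spin":0},{"xyz":[0,0,0],"spin":0},{"xyz":[0,0,-0.1],"spin":0},{"xyz":[0,0,-0.2],"spin":0},{"xyz":[0,0,-0.4],"spin":0},{"xyz":[0,0,-0.4],"spin":0},{"xyz":[0,0,-0.4],"spin":0},{"xyz":[0,0,-0.3],"spin":0}]'

```text
time: 20.25
tool_pos: [552.9, 64.3, 160.0]
tcp_rot: [3.139, 0.0, 1.397]
contact_force: [0.8, 0.2, -1.0]
grip_width: 44.3
finger_force: 0.0
```

Run:
```python
from h import *
p,y=pose(); print(p,y,bot.get_obs()["joint_positions"].round(2))
i=bot.capture("side"); cv2.imwrite("pics/s4.png",cv2.resize(i[170:310,240:400],(680,595)))
# closing start: lid yaw 1.534; finger beyond near edge (lid x=-111), tool x = +lid x, local (-111-9.5-25, 120)
ly=1.534
for Y in (100,130):
    q=PIN+r2(ly)@[-145,Y]; print(Y,q,np.hypot(*q))
    q2=PIN+r2(BY)@[-120.5,Y]; print("end",q2)
    plan(p,y,[*q,150],ly,15)
```

```text
[552.94091949  64.3480133  160.00529463] 1.39732802641799 [-0.02  0.46  1.54 -0.    1.14  0.15]
100 [ 484.73342739 -174.22304589] 515.092385254598
end [488.75126582  86.45268447]
15 rows: [-0.204 -0.035  0.008 -0.091]
130 [ 454.75373464 -173.11940518] 486.59149974003236
end [493.97450995 115.99448064]
15 rows: [-0.206 -0.06   0.008 -0.091]
```

View pics/s4.png

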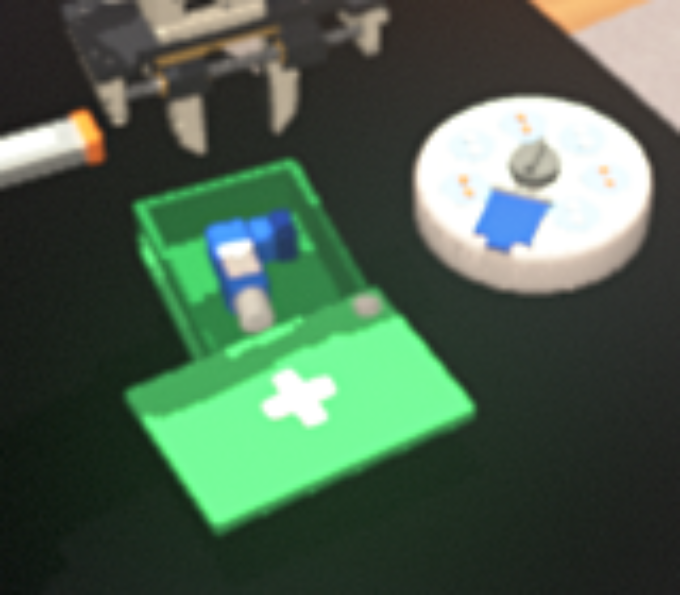

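The inhaler lies flat on the box floor (crop (250,260)), clear of the walls. Next I close the fingers and go to the right side of the lid to push it back.

Emit:
jog_arm --gripper 0 --targets '[{"xyz":[-0.31,-0.09,0],"spin":-0.14},{"xyz":[-0.31,-0.09,0],"spin":-0.14},{"xyz":[-0.31,-0.09,0],"spin":-0.14},{"xyz":[-0.31,-0.09,0],"spin":-0.14},{"xyz":[-0.31,-0.09,0],"spin":-0.14},{"xyz":[-0.31,-0.09,0],"spin":-0.14},{"xyz":[-0.31,-0.09,0],"spin":-0.14},{"xyz":[-0.31,-0.09,0],"spin":-0.14},{"xyz":[-0.31,-0.09,0],"spin":-0.14},{"xyz":[-0.31,-0.09,0],"spin":-0.14}]'

```text
time: 21.55
tool_pos: [453.3, -174.8, 157.9]
tcp_rot: [3.141, 0.001, 1.538]
contact_force: [-0.2, 0.1, -0.4]
grip_width: 0.7
finger_force: 0.0
```

Run:
```python
from h import *
p,y=pose(); print(p,y,r2(1.534).T@(p[:2]-PIN))
plan(p,y,[*(PIN+r2(1.534)@[-145,130]),54],1.534,4)
```

```text
[ 453.30976038 -174.78211994  157.87402485] 1.537685203792761 [-146.71471022  131.38182883]
4 rows: [0.005 0.004 0.325 0.009]
```

Emit:
jog_arm --targets '[{"xyz":[0,0,0.35],"spin":0},{"xyz":[0,0,0.35],"spin":0},{"xyz":[0,0,0.35],"spin":0},{"xyz":[0,0,0.25],"spin":0},{"xyz":[0,0,0],"spin":0},{"xyz":[0.12,0,0],"spin":0},{"xyz":[0.12,0,0],"spin":0},{"xyz":[0.07,0,0],"spin":0},{"xyz":[0.17,-0.14,0],"spin":1},{"xyz":[0.17,-0.14,0],"spin":1}]'

```text
time: 22.8
tool_pos: [434.5, -119.9, 53.6]
tcp_rot: [3.14, 0.001, 1.334]
contact_force: [0.5, 0.6, 0.9]
grip_width: 0.6
finger_force: 0.2
```

Emit:
jog_arm --targets '[{"xyz":[0.17,-0.14,0],"spin":1},{"xyz":[0.17,-0.14,0],"spin":1},{"xyz":[0.17,-0.14,0],"spin":1},{"xyz":[0.17,-0.14,0],"spin":1},{"xyz":[0.17,-0.14,0],"spin":1},{"xyz":[0.17,-0.14,0],"spin":1},{"xyz":[0.17,-0.14,0],"spin":1},{"xyz":[0.17,-0.14,0],"spin":1},{"xyz":[0.17,-0.14,0],"spin":1},{"xyz":[0,0,0],"spin":0}]'

```text
time: 24.05
tool_pos: [426.2, 33.6, 53.4]
tcp_rot: [3.14, -0.0, 0.44]
contact_force: [-0.1, -0.4, -0.2]
grip_width: 0.3
finger_force: 0.0
```

Run:
```python
from h import *
p,y=pose(); print(p,y,"tcp in lid axes if face-on",r2(y).T@(p[:2]-PIN),"lid",y-BY,bot.get_obs()["contact_force"])
```

```text
[426.19559713  33.62113926  53.38838969] 0.4404406845614295 tcp in lid axes if face-on [-119.76841247  130.09913901] lid 0.6154406845614295 [-0.05569626 -0.44081499 -0.19832578]
```

Emit:
jog_arm --targets '[{"xyz":[0.17,-0.14,0],"spin":1},{"xyz":[0.17,-0.14,0],"spin":1},{"xyz":[0.17,-0.14,0],"spin":1},{"xyz":[0.17,-0.14,0],"spin":1},{"xyz":[0.08,-0.07,0],"spin":0.5},{"xyz":[0.08,-0.07,0],"spin":0.5},{"xyz":[0,0,0],"spin":0},{"xyz":[0,0,0],"spin":0},{"xyz":[0,0,0],"spin":0},{"xyz":[0,0,0],"spin":0}]'

```text
time: 25.3
tool_pos: [477.8, 101.8, 53.1]
tcp_rot: [3.141, -0.0, -0.063]
contact_force: [0.1, -0.4, 0.2]
grip_width: 0.0
finger_force: 0.0
```

Run:
```python
from h import *
p,y=pose(); print(p,y,"tcp in lid axes if face-on",r2(y).T@(p[:2]-PIN),"lid",y-BY,bot.get_obs()["contact_force"])
cv2.imwrite("pics/t5.png",cv2.resize(bot.capture("top")[195:285,245:345],(620,558),interpolation=cv2.INTER_CUBIC))
```

```text
[477.81037059 101.82260042  53.10394671] -0.0625344442891258 tcp in lid axes if face-on [-120.39590138  127.54792614] lid 0.11246555571087419 [ 0.105191   -0.40515873  0.22080441]
```

View pics/t5.png

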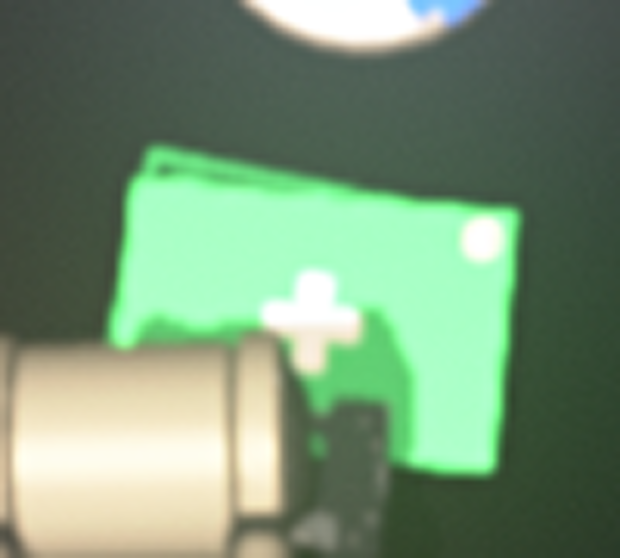

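The far rim strip of the box still shows at (150,148)–(340,190), so about 0.11 rad remains. I push 0.09 more, back off and measure.

Emit:
jog_arm --targets '[{"xyz":[0.05,-0.042,0],"spin":0.3},{"xyz":[0.05,-0.042,0],"spin":0.3},{"xyz":[0.05,-0.042,0],"spin":0.3},{"xyz":[0,0,0],"spin":0},{"xyz":[0,0,0],"spin":0},{"xyz":[-0.4,0,0],"spin":0},{"xyz":[-0.7,0,0],"spin":0},{"xyz":[-0.5,0,0],"spin":0},{"xyz":[0,0,0],"spin":0},{"xyz":[0,0,0],"spin":0}]'

```text
time: 26.6
tool_pos: [365.8, 130.5, 53.5]
tcp_rot: [3.141, -0.003, -0.153]
contact_force: [0.8, 0.5, 0.1]
grip_width: 0.6
finger_force: 0.0
```

Run:
```python
from h import *
p,y=pose(); print(p,y,r2(y).T@(p[:2]-PIN),y-BY)
im=bot.capture("top"); cv2.imwrite("pics/t6full.png",im)
cv2.imwrite("pics/t6.png",cv2.resize(im[195:285,245:345],(620,558),interpolation=cv2.INTER_CUBIC))
```

```text
[365.75991192 130.50148237  53.4764012 ] -0.1526478804218132 [-246.49394694  127.50327823] 0.02235211957818678
```

View pics/t6.png

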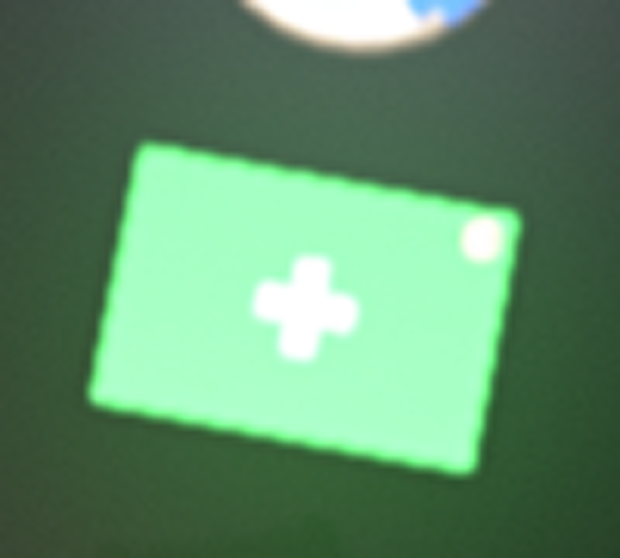

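The lid now covers the box with no rim visible (corners about (140,145), (520,213), (92,403), (475,470)). I measure the remaining angle numerically.

Run:
```python
from h import *
def line(P): return cv2.fitLine(np.array(P,np.float32),cv2.DIST_HUBER,0,.01,.01).ravel()
def sub(g,rng,ax,rev,th):   # subpixel threshold crossings along rows/cols
    out=[]
    for k in rng:
        v=(g[:,k] if ax==0 else g[k]).astype(float)
        idx=range(len(v)-1) if not rev else range(len(v)-1,0,-1); s=-1 if rev else 1
        for i in idx:
            a,b=v[i],v[i+s]
            if a<th<=b:
                t=i+s*(th-a)/(b-a); out.append((k,t) if ax==0 else (t,k)); break
    return out
def yaw(P,z,alongy):
    W=[onz("top",p,z) for p in P]; vx,vy,x0,y0=line(W)
    a=np.arctan2(-vx,vy) if alongy else np.arctan2(vy,vx)
    return round(float((a+np.pi/2)%np.pi-np.pi/2),4),np.array([x0,y0]).round(1)
im=cv2.imread("pics/t6full.png"); g=np.zeros((480,640)); g[205:285,235:345]=im[205:285,235:345,1]
for th in (140,180):
  print("lid far",yaw(sub(g,range(274,320),0,False,th),60,True),"near",yaw(sub(g,range(267,316),0,True,th),60,True),
  "left",yaw(sub(g,range(224,254),1,False,th),60,False),"right",yaw(sub(g,range(236,264),1,True,th),60,False))
t=cv2.resize(cv2.imread("pics/t2.png"),(200,120),interpolation=cv2.INTER_AREA)[:,:,1]
g=np.zeros((480,640)); g[190:310,250:450]=t; g[:216]=0
for th in(110,140):
  print("box far",yaw(sub(g,range(274,310),0,False,th),48,True),"near",yaw(sub(g,range(270,308),0,True,th),48,True),"left",yaw(sub(g,range(226,254),1,False,th),48,False))
```

```text
lid far (-0.1573, array([622.2,  46. ], dtype=float32)) near (-0.1581, array([490.2,  63.8], dtype=float32)) left (-0.1585, array([566. , 147.8], dtype=float32)) right (-0.1577, array([542.5, -43.1], dtype=float32))
lid far (-0.1571, array([623.9,  66.8], dtype=float32)) near (-0.1582, array([492.7,  70.1], dtype=float32)) left (-0.1608, array([567. , 146.5], dtype=float32)) right (-0.1591, array([540.1, -41.4], dtype=float32))
box far (-0.1656, array([625.3,  61.7], dtype=float32)) near (-0.1897, array([491. ,  66.5], dtype=float32)) left (-0.1748, array([573.3, 145.4], dtype=float32))
box far (-0.1722, array([621.2,  51. ], dtype=float32)) near (-0.1846, array([493.9,  72. ], dtype=float32)) left (-0.1772, array([568.8, 144.7], dtype=float32))
```

Emit:
jog_arm --targets '[{"xyz":[0.5,0,0],"spin":0},{"xyz":[0.6,0,0],"spin":0},{"xyz":[0.3,0,0],"spin":0},{"xyz":[0.12,0,0],"spin":0},{"xyz":[0.05,0,0],"spin":0},{"xyz":[0.03,0,0],"spin":0},{"xyz":[0.03,0,0],"spin":0},{"xyz":[0,0,0],"spin":0},{"xyz":[0,0,0],"spin":0},{"xyz":[0,0,0],"spin":0}]'

```text
time: 27.9
tool_pos: [492.5, 110.9, 52.9]
tcp_rot: [3.141, 0.001, -0.153]
contact_force: [-2.7, 3.6, 0.6]
grip_width: 0.5
finger_force: 1.7
```

Emit:
jog_arm --targets '[{"xyz":[-0.2,0,0],"spin":0},{"xyz":[-0.4,0,0],"spin":0},{"xyz":[-0.5,0,0],"spin":0},{"xyz":[-0.5,0,0],"spin":0},{"xyz":[0,0,0],"spin":0},{"xyz":[0,0,0],"spin":0},{"xyz":[0,0,0],"spin":0},{"xyz":[0,0,0],"spin":0},{"xyz":[0,0,0],"spin":0},{"xyz":[0,0,0],"spin":0}]'

```text
time: 29.15
tool_pos: [366.7, 130.1, 52.9]
tcp_rot: [3.141, 0.0, -0.153]
contact_force: [0.5, 0.7, 0.7]
grip_width: 0.2
finger_force: 0.0
```

Run:
```python
from h import *
im=bot.capture("top"); cv2.imwrite("pics/t7full.png",im)
g=np.zeros((480,640)); g[205:285,235:345]=im[205:285,235:345,1]
for th in (140,160,180):
    m=(g>th)
    far=[(k,(lambda v,i:i-1+(th-v[i-1])/(v[i]-v[i-1]))(g[:,k],np.argmax(m[:,k]))) for k in range(274,320)]
    near=[(k,(lambda v,i:i+(v[i]-th)/(v[i]-v[i+1]))(g[:,k],479-np.argmax(m[::-1,k]))) for k in range(267,316)]
    for P in(far,near):
        vx,vy,_,_=cv2.fitLine(np.array([onz("top",p,60) for p in P],np.float32),cv2.DIST_HUBER,0,.01,.01).ravel(); print(th,np.arctan(-vx/vy))
d=cv2.absdiff(im,cv2.imread("pics/top0.png")).max(2); print("thermo diff",d[240:300,205:232].max(),"disp",d[145:203,275:332].max(),"cup",d[178:215,405:450].max())
```

```text
140 -0.16894013
140 -0.16888282
160 -0.16876656
160 -0.16785651
180 -0.1688543
180 -0.16836508
thermo diff 94 disp 10 cup 8
```

Emit:
jog_arm --targets '[{"xyz":[0.5,0,0],"spin":0},{"xyz":[0.6,0,0],"spin":0},{"xyz":[0.3,0,0],"spin":0},{"xyz":[0.12,0,0],"spin":0},{"xyz":[0.05,0,0],"spin":0},{"xyz":[0.03,0,0],"spin":0},{"xyz":[0.01,0,0],"spin":0},{"xyz":[0,0,0],"spin":0},{"xyz":[0,0,0],"spin":0},{"xyz":[0,0,0],"spin":0}]'

```text
time: 30.45
tool_pos: [493.5, 110.6, 52.9]
tcp_rot: [3.141, 0.0, -0.153]
contact_force: [-2.4, 1.7, 0.1]
grip_width: 0.6
finger_force: 1.3
```

Emit:
jog_arm --targets '[{"xyz":[-0.2,0,0],"spin":0},{"xyz":[-0.4,0,0],"spin":0},{"xyz":[-0.5,0,0],"spin":0},{"xyz":[-0.5,0,0],"spin":0},{"xyz":[0,0,-0.4],"spin":0},{"xyz":[0,0,-0.4],"spin":0},{"xyz":[0,0,0],"spin":0},{"xyz":[0,0,0],"spin":0},{"xyz":[0,0,0],"spin":0},{"xyz":[0,0,0],"spin":0}]'

```text
time: 31.7
tool_pos: [367.0, 129.9, 116.3]
tcp_rot: [3.14, 0.002, -0.153]
contact_force: [-0.4, -0.1, 0.2]
grip_width: 0.6
finger_force: 0.0
```

Run:
```python
from h import *
im=bot.capture("top"); i0=cv2.imread("pics/top0.png")
g=np.zeros((480,640)); g[205:285,235:345]=im[205:285,235:345,1]
th=160; m=g>th
far=[(k,(lambda v,i:i-1+(th-v[i-1])/(v[i]-v[i-1]))(g[:,k],np.argmax(m[:,k]))) for k in range(274,320)]
near=[(k,(lambda v,i:i+(v[i]-th)/(v[i]-v[i+1]))(g[:,k],479-np.argmax(m[::-1,k]))) for k in range(267,316)]
for P in(far,near):
    vx,vy,_,_=cv2.fitLine(np.array([onz("top",p,60) for p in P],np.float32),cv2.DIST_HUBER,0,.01,.01).ravel(); print(np.arctan(-vx/vy))
for a in(i0,im):
    h=cv2.cvtColor(a[235:305,200:236],cv2.COLOR_BGR2HSV); o=cv2.inRange(h,(8,120,120),(25,255,255)); w=(a[235:305,200:236].min(2)>90)
    print("orange",np.argwhere(o).mean(0).round(2),"white",np.argwhere(w).mean(0).round(2),w.sum())
```

```text
-0.17524907
-0.17662129
orange [13.31 21.59] white [36.83 17.71] 602
orange [13.31 21.59] white [42.63 20.09] 774
```

The lid is square at -0.176, matching the box. The thermometer's orange end hasn't moved.

```bash
python3 -c "
from plant import bot
print(bot.close_job())"
```

```text
the job is handed in; nothing more can be done
None
```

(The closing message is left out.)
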